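Seat and lock the cheroot mould in its bench press

ROBOT

A 6-joint arm with a two-finger parallel gripper is mounted at the origin on a cart in front of the work surface, level with it; the furniture and walls round the work are solid. World frame = base frame: x ahead of the robot, y to its left, z up, the work surface at z = 0. Lengths are in m, angles in rad, forces in N, time in s.
With the tool pointing down it reaches from about 0.25 to 0.725 m from the base axis. Payload 4 kg.
Tool frame: the origin (TCP) lies midway between the tips of the shut fingers; the grasp point (between the pads) lies 19 mm behind it; z points along the fingers, y is the direction in which the jaws open and shut (so a half turn about z gives the same grasp; the last joint's range is limited). The gripper opens to 85 mm and grips with 20 to 120 N. Pads are 22 mm wide; open, the fingers measure 114 mm over their backs; the gripper's body (76 mm by 85 mm) begins 54 mm behind the grasp point. The pads swing forward as they close: fully open they stand 13 mm farther back than shut.
Start: joints at [1.276, 0.241, 0.005, 1.335, 0, 1.571], TCP at [0.145, 0.478, 0.231] pointing down, gripper open.
Joint ranges: [-2.72, 2.72], [-1.05, 1.87], [-1.09, 1.28], [-1.99, 2.15], [-1.42, 1.44], [-3.14, 3.14]. Speed limits (rad/s): [2.79, 2.79, 3.14, 3.14, 3.14, 3.14].

INTERFACE

Orientations are given as a unit quaternion [x, y, z, w].
In Python, from workcell import bot gives the robot as it stands.
- The arm moves only by the shell command python3 -m inch 'ROWS'. ROWS is JSON, a list of rows, each a list of 5 numbers: the shift along the tool's x, y, z scaled (see below), then the turn about the tool's z scaled (see below), then the closure, from 0 (fully open) to 1 (shut). A call has 1 to 10 rows; each row is the pose to reach, as a shift and turn from the pose commanded when the call began, along the tool's axes at that moment; what a row does not reach only later rows make up. The controller multiplies each number of a shift by 100 cm and each number of a turn by 120 degrees. A row lasts 1/8 s, in which the tool goes at most 62.5 mm and 10.7 degrees, less where a joint would pass 70% of its speed; a pose out of reach is approached as far as the arm can. A call with a number of a shift or a turn outside -1 to 1 is refused whole. A call with a gripper value outside its range is refused whole. The fingers move at their own pace and stop on an object; the grip force is fixed at half the most. Time passes only in rows, so rows that repeat a pose let the fingers close. It gives the time, the measured TCP pose, the force and the opening at its end, in the units of the state.
- bot.get_obs(): the state, without advancing time (a new reading comes with each control period).
- bot.camera(name): name is "side" or "top"; returns the picture (400x640x3 uint8, red, green, blue); there is no depth.
- bot.calibration(name): a dict with "intrinsics" (3x3 intrinsics, pixels), "xyz" and "attitude" of the camera in the world. Camera axes: x right, y down, z forward; pixel columns grow to the right and rows downward; lengths in m; the calibration is good to about 2 mm. A picture is of the moment at which its call begins. calibration takes no time and is no camera call.
- bot.job_done(): hands the job in, once; it reports no verdict.
Trained networks look in the newest picture that a camera, given by its name, has taken for a name from the list of things; names that differ only in an ending like _2 or _b are one class to them, and where a whole thing is asked for, a point or a joint stands for the part that bears it (a point fixed in the world has none). Each returns a list of dicts, best first, with "score" (0 to 1); they miss things now and then, are a little off and sometimes report something else, mostly with a low value. They report only what shows in the picture. A call takes as long as a camera call. They do not tell look-alikes from the thing itself.
- bot.masks_of(camera, target): "pixels" (400x640 bool, what is visible of it) and "extent" ([left, top, width, height] as shares, 0 to 1, of the picture: columns of its width, rows of its height, round what is visible of it).
- bot.spot_point(camera, target): "point" ([column, row] as shares, 0 to 1, of the picture: columns of its width, rows of its height: a listed point, or the origin of a listed thing).
The state is a dict: "clock": time; "joint_pos": joint angles; "joint_vel": joint speeds; "tau": joint torques, N m; "eef_pos": TCP position; "tool_rot": TCP orientation; "ft_force": force on the tool from outside, world axes, zero at the start; "ft_torque": the same for the moment, N m; "grip_width": finger opening in m.
Only numpy, scipy, OpenCV 4.12 (cv2) and the standard library are available. Lean on these libraries where they do the work, as an engineer would, in place of code of your own. Each camera call takes 0.05 s, during which the arm holds its last target.

TASK

The wooden top half of the cheroot mould lies shifted to the left on the dowels of the lower half. With the clamp bar still open, slide it along until it drops over both dowels and press it fully down at both ends, feeling that it sits solid. Only then swing the hinged clamp bar down onto it and push the red-knobbed locking pin all the way home through the bar, leaving the thread spool, the green tin and the cheroot bundle where they are.

Things in the scene. Friction and masses are not known exactly. Their poses are not given: they have to be found in the camera images.
- press: Grey steel bench press fixed on the table, base plate 235 x 200 x 12 mm. Origin: centre of its underside, on the table. Its x points away from the robot to the clamp hinge, y to the left along the mould, z up. It holds the lower mould half, the hinged clamp bar (behind), the pin lug (in front). Nothing over 22 mm high stands at the left and right ends of the mould.
- seat_mid (a point): Press centre at the flat upper face of the lower mould half (wood, 108 x 168 mm), 36 mm over the table. Two brass dowels, 10 mm thick, 10 mm tall, bevelled, stand 52 mm left and right of the lower half's own middle, which lies up to 4 mm left or right of this point: not reported, hidden under the top half, to be found by touch. A push of over 6 N shifts it, within 5 mm.
- guide_fl (a point): Top of the front left of the press's four guide blocks, 52 mm high. The guides span 43 to 77 mm left and right of centre; their inner faces, 59.5 mm in front and behind, guide the top half with 1.5 mm clearance. A cone-nosed spring plunger in each holds the dropped top half about 3 to 5 mm above its seat until it is pressed down.
- mould_top: Loose wooden top half, 116 (x) x 168 (y) x 26 mm, 0.3 to 0.45 kg, too wide to grasp. Origin: centre of underside; axes as the press. Flat below but for two 13 mm sockets at y +-52 mm. Starts standing on the dowels, underside 46 mm up, 16 to 24 mm left (+y) of centre. Pushed slowly (20 mm/s) to -y by its left end face it slides with 1 to 4 N, drops over the dowels, then resists over 6 N.
- top_left (a point): Point on the upper face of the top half, 65 mm left (+y) of its middle: press here for the left end. Press each end separately: the plungers give way at about 6 to 15 N over the last 3 to 5 mm, then the end stops hard on the lower half. Fully seated this point is 62 mm over the table.
- top_right (a point): The same for the right end, 65 mm right (-y) of the middle. Fully seated it is 62 mm over the table.
- clamp (a joint): Angle of the steel clamp bar, rad: 0 = level on the seated mould, 1.45 to 1.7 at the start (about upright), 1.85 = back stop. The hinge is stiff and damped: the bar stays put above about 1.4 and sinks shut by itself, about 1 to 2 rad/s, once tipped further over the mould. On a mould not fully down it stays high and its pin hole does not line up.
- clamp_hinge (a point): Middle of the hinge axis (parallel to the press's y), 94 mm behind the press centre, 71 mm over the table. The bar is 26 mm wide, 10 mm thick, reaches 233 mm from here (toward -x when closed); its rubber pad meets the middle of the mould. Closed, its upper face is 76 mm over the table.
- clamp_tip (a point): Middle of the upper (when open: rear) face of the black sleeve (30 x 30 x 14 mm) at the bar's free end: 218 mm from the hinge, 7 mm off the bar's centre line. Closed: 78 mm over the table.
- bar_hole (a point): Centre of the cross hole, 11 mm, in the steel tongue (20 x 12 mm) under the bar, 192 mm from the hinge and 23 mm below the bar's centre line; closed, it lies in the lug on the pin's axis, 48 mm over the table, 98 mm in front of the press centre.
- pin (a joint): Travel of the captive locking pin along the press's +y, m: 0 to 0.003 at the start (drawn back), 0.034 fully home through bar and lug. It slides with 1.5 N of friction; the pin is 8 mm thick with a pointed nose.
- pin_knob (a point): Centre of the outer (right, -y) face of the red pin knob, 20 mm across, 11 mm thick, 48 mm over the table, 98 mm in front of the press centre and 76 mm right of it at travel 0. Push it toward +y. The space to its right is free; the nearest guide stands 25 mm behind the pin's axis.
- thread_spool: Spool of red thread, diameter 40 mm, 48 mm tall, standing right of the press; origin centre of its underside. Leave alone.
- tape_tin: Flat round green tin, diameter 64 mm, 24 mm high, left of the press; origin centre of its underside. Leave alone.
- bundle: Tied bundle of cheroots, 46 x 109 x 21 mm, lying left of the press; origin centre of its underside. Leave alone.
There are look-alikes about, which are no part of the job. Of the things that look like the mould_top, the smaller one is meant.

How it is judged:
By the outcome, as a careful person would: the job done as asked, in the order asked, and still so for the second after the job is handed in, with the robot touching nothing.
It also fails if it takes over 61 s, if anything falls off the work surface, if the arm or the gripper's body presses on something with over 40 N, if the wrist force passes 120 N, or if a joint passes its speed limit or range.

## Working session

There is one attempt and no reset: what is moved stays moved. The work goes in short steps, Python scripts to look and compute and a shell command to move; the robot and the scene stay as the last step left them, time stands still between calls to the robot, and variables do not carry over. Pictures are saved under pics/ and viewed, and the job is handed in when it is done.

```bash
ls; mkdir -p pics; python3 - <<'E'
from workcell import bot
import cv2
o=bot.get_obs(); print(o)
for n in("side","top"):
    im=bot.camera(n); cv2.imwrite(f"pics/a_{n}.png",im[:,:,::-1]); print(n,bot.calibration(n))
E
```

```text
pics
{'clock': 0.0, 'joint_pos': array([ 1.27599346e+00,  2.41430582e-01,  3.70662098e-03,  1.33518920e+00,
       -1.31738125e-06,  1.57081154e+00]), 'joint_vel': array([-1.76371166e-03,  1.49991450e-03,  3.69162664e-04, -8.95459837e-04,
        1.77313085e-03,  9.64929523e-06]), 'tau': array([-1.88394993e-04, -3.72320330e+01,  2.52406883e+01,  1.72174943e-02,
       -9.09711389e-06,  1.13885511e-05]), 'eef_pos': array([0.14509095, 0.47782021, 0.23039744]), 'tool_rot': array([ 1.46875684e-01,  9.89154393e-01, -1.04703770e-03, -1.54788358e-04]), 'ft_force': array([ 0.18160731, -0.12878895,  0.53763605]), 'ft_torque': array([-0.01122402,  0.01633826, -0.04411544]), 'grip_width': 0.08511514836624308}
side {'intrinsics': array([[371.70609552,   0.        , 320.84555543],
       [  0.        , 371.70609552, 198.21150467],
       [  0.        ,   0.        ,   1.        ]]), 'xyz': array([ 0.27423913, -0.6461956 ,  0.50874391]), 'attitude': array([ 0.84920849, -0.20649725,  0.11136756, -0.47307621])}
top {'intrinsics': array([[439.75874316,   0.        , 321.28189311],
       [  0.        , 439.75874316, 201.52076375],
       [  0.        ,   0.        ,   1.        ]]), 'xyz': array([ 4.64414800e-01, -1.02855275e-03,  1.37532798e+00]), 'attitude': array([-0.70120404,  0.71027269, -0.04204774,  0.0453606 ])}
```

View pics/a_side.png

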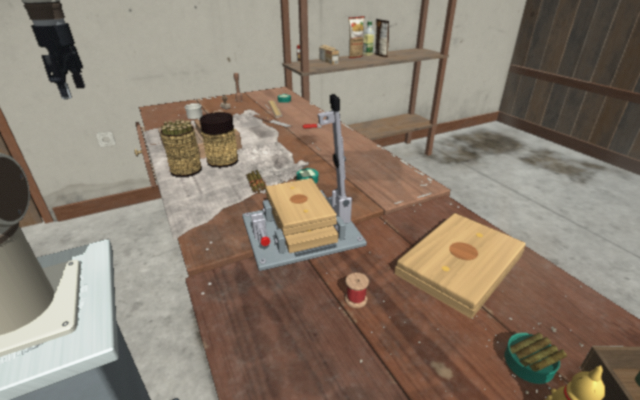

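View pics/a_top.png

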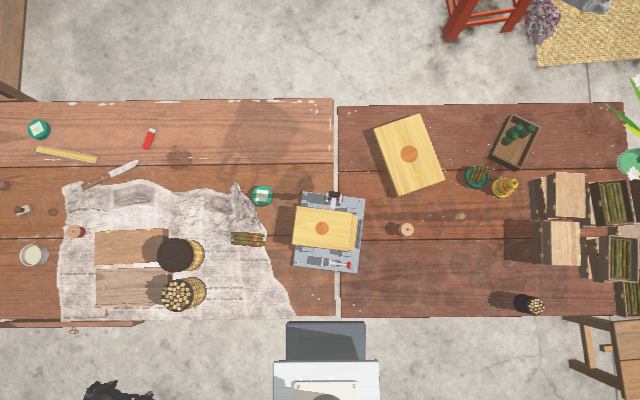

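The side view shows the press at about (305,225), with the bar upright to (335,100), the red knob at (265,241) and the spool at (357,290). In the top view, the mould top is at (325,228), the larger look-alike at (408,155), the tin at (262,195), the bundle at (248,239) and the spool at (406,229). The arm is out of the way. Next I'll measure the points with the networks.

```bash
cat > h.py <<'E'
import numpy as np, cv2
from scipy.spatial.transform import Rotation as R
from workcell import bot
C={n:bot.calibration(n) for n in("side","top")}
def ray(n,p):
    c=C[n];d=np.linalg.inv(c["intrinsics"])@[p[0],p[1],1];d=R.from_quat(c["attitude"]).apply(d)
    return c["xyz"],d/np.linalg.norm(d)
def atz(n,p,z):
    o,d=ray(n,p);return o+d*(z-o[2])/d[2]
def tri(ps,pt):
    A=np.zeros((3,3));b=np.zeros(3)
    L=[ray("side",ps),ray("top",pt)]
    for o,d in L:
        P=np.eye(3)-np.outer(d,d);A+=P;b+=P@o
    x=np.linalg.solve(A,b)
    return x,[np.linalg.norm(np.cross(x-o,d))*1000 for o,d in L]
def proj(n,X):
    c=C[n];q=R.from_quat(c["attitude"]).inv().apply(np.array(X)-c["xyz"]);q=c["intrinsics"]@q;return q[:2]/q[2]
def spots(n,t):
    return [(np.array(r["point"])*[640,400],round(float(r["score"]),2)) for r in bot.spot_point(n,t)]
E
python3 - <<'E'
from h import *
np.set_printoptions(precision=4,suppress=True)
for n in("side","top"): bot.camera(n)
S={}
for t in["press","seat_mid","guide_fl","mould_top","top_left","top_right","clamp_hinge","clamp_tip","bar_hole","pin_knob","thread_spool","tape_tin","bundle"]:
    s=spots("side",t);p=spots("top",t)
    print(t,"S",s[:3],"T",p[:3])
    if s and p: print("   ",*tri(s[0][0],p[0][0]))
print(bot.get_obs()["clock"])
E
```

```text
press S [(array([302.912, 229.88 ]), 0.71), (array([335.808, 102.28 ]), 0.53), (array([292.224, 185.88 ]), 0.2)] T []
seat_mid S [(array([269.504, 202.2  ]), 0.64)] T [(array([331.584, 202.8  ]), 0.2)]
    [ 0.5503 -0.01    0.0887] [np.float64(71.27024895962114), np.float64(71.2702489596213)]
guide_fl S [(array([269.12, 203.2 ]), 0.85), (array([307.776, 179.2  ]), 0.66), (array([310.08, 213.48]), 0.36)] T [(array([309.632, 247.12 ]), 0.66)]
    [0.4915 0.0407 0.055 ] [np.float64(0.2644012998970397), np.float64(0.2644012998970899)]
mould_top S [(array([456.576, 265.12 ]), 0.84), (array([296.896, 207.6  ]), 0.75)] T [(array([322.688, 229.68 ]), 0.73), (array([407.104, 156.32 ]), 0.7), (array([406.784, 232.52 ]), 0.22)]
    [ 0.6573 -0.1347 -0.0036] [np.float64(174.9059372741172), np.float64(174.90593727411732)]
top_left S [(array([484.416, 230.4  ]), 0.72), (array([292.928, 185.08 ]), 0.68), (array([270.528, 202.32 ]), 0.66)] T [(array([397.632, 126.4  ]), 0.96), (array([303.232, 222.4  ]), 0.82), (array([334.4, 189. ]), 0.66)]
    [ 0.8668 -0.2393  0.0335] [np.float64(1.40024159527006
[... 840 characters left out ...]
 0.45)]
    [ 0.4393 -0.0717  0.0426] [np.float64(1.860328409166602), np.float64(1.8603284091667236)]
thread_spool S [(array([356.48, 298.8 ]), 0.56), (array([304.704, 230.28 ]), 0.3)] T [(array([407.616, 226.6  ]), 0.71), (array([332.8 , 191.68]), 0.62)]
    [ 0.5468 -0.2602  0.0079] [np.float64(6.216026654895595), np.float64(6.216026654895418)]
tape_tin S [(array([308.8 , 179.92]), 0.54)] T [(array([263.104, 193.68 ]), 0.61)]
    [ 0.6618  0.1886 -0.0012] [np.float64(1.3477746038277585), np.float64(1.347774603827907)]
bundle S [(array([258.88, 183.2 ]), 0.53)] T [(array([250.368, 241.92 ]), 0.61)]
    [0.518  0.2238 0.0076] [np.float64(7.129561974611629), np.float64(7.129561974611705)]
1.5
```

```bash
python3 - <<'E'
import cv2
a=cv2.imread("pics/a_top.png")[180:285,280:380];cv2.imwrite("pics/b_top.png",cv2.resize(a,None,fx=5.7,fy=5.7,interpolation=cv2.INTER_CUBIC))
a=cv2.imread("pics/a_side.png")[85:275,235:375];cv2.imwrite("pics/b_side.png",cv2.resize(a,None,fx=3.15,fy=3.15,interpolation=cv2.INTER_CUBIC))
E
```

```text
(no output)
```

View pics/b_top.png

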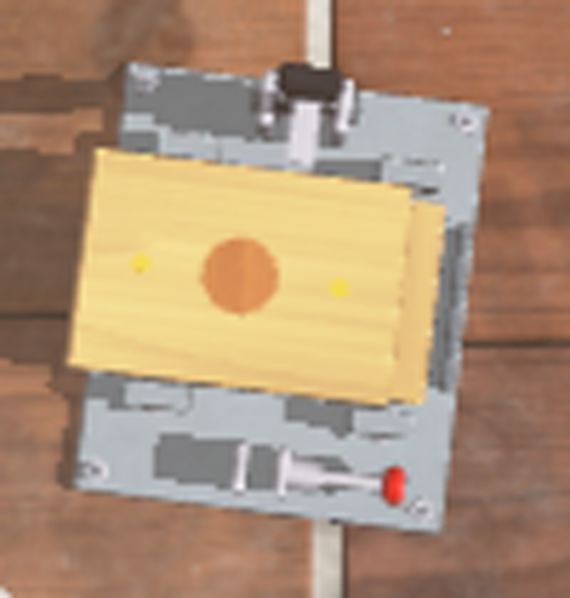

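View pics/b_side.png

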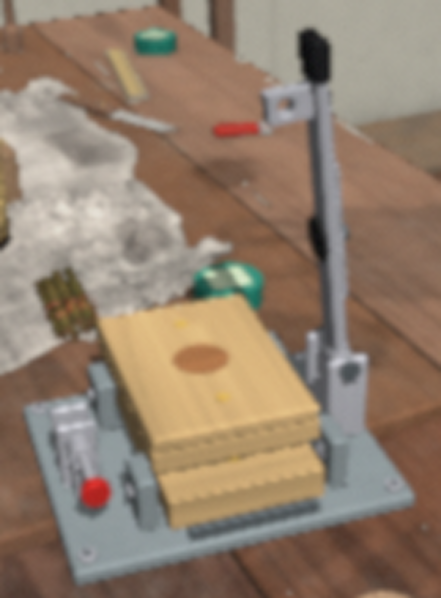

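```bash
cat >> h.py <<'E'
from scipy.optimize import least_squares
# press pose params p=[x,y,yaw]
def P2W(p,v):
    c,s=np.cos(p[2]),np.sin(p[2]);v=np.array(v,float)
    return np.array([p[0]+c*v[0]-s*v[1],p[1]+s*v[0]+c*v[1],v[2]])
E
python3 - <<'E'
from h import *
np.set_printoptions(precision=4,suppress=True)
T=lambda a:np.array(a)/5.7+[280-.0,180]
Sd=lambda a:np.array(a)/3.15+[235,85]
a,b=.1175,.1
def run(a,b):
    obs=[("top",T((125,63)),(a,b,.012)),("top",T((490,107)),(a,-b,.012)),("top",T((441,531)),(-a,-b,.012)),("top",T((74,488)),(-a,b,.012)),
     ("side",Sd((25,406)),(-a,b,.012)),("side",Sd((77,572)),(-a,-b,.012)),("side",Sd((413,490)),(a,-b,.012)),
     ("side",Sd((95,491)),(-.098,-.0745,.048))]
    f=lambda p:np.concatenate([(proj(n,P2W(p,v))-q) for n,q,v in obs])
    r=least_squares(f,[.54,0,0],loss='soft_l1');print(r.x,np.degrees(r.x[2]));print(r.fun.reshape(-1,2)); return r.x
p=run(a,b); 
# mould
m=[("top",T((97,150)),(.058,.084,.072)),("top",T((411,187)),(.058,-.084,.072)),("top",T((388,404)),(-.058,-.084,.072)),("top",T((68,365)),(-.058,.084,.072)),
 ("side",Sd((98,318)),(-.058,.084,.072)),("side",Sd((152,446)),(-.058,-.084,.072)),("side",Sd((319,408)),(.058,-.084,.072)),("side",Sd((240,296)),(.058,.084,.072))]
f=lambda s:np.concatenate([(proj(n,P2W([s[0],s[1],s[2]],v))-q) for n,q,v in m])
r=least_squares(f,[.54,0,0],loss='soft_l1');print("mould",r.x,np.degrees(r.x[2]));print(r.fun.reshape(-1,2))
c,s=np.cos(p[2]),np.sin(p[2]);d=r.x[:2]-p[:2];print("in press",[c*d[0]+s*d[1],-s*d[0]+c*d[1]])
for nm,v in dict(gfl=(-.0595-.006,.06,.052),knob=(-.098,-.076,.048),hinge=(.094,0,.071)).items(): print(nm,P2W(p,v),proj("top",P2W(p,v)),proj("side",P2W(p,v)))
# bar angle
for th in (1.4,1.45,1.5,1.55,1.6,1.65,1.7):
    L,h=.218,.007
    v=(.094-L*np.cos(th)+h*np.sin(th),0,.071+L*np.sin(th)+h*np.cos(th))
    w=P2W(p,v);print(th,w,proj("top",w),proj("side",w))
E
```

```text
[ 0.542  -0.0194 -0.1268] -7.267080140609099
[[-0.1432 -1.0596]
 [-0.6767 -1.6122]
 [ 0.0989 -0.3977]
 [-0.3418 -0.3906]
 [-1.3688 -0.7058]
 [-0.5552  0.5006]
 [ 1.5614  0.4157]
 [-0.8904  1.8444]]
mould [ 0.5467  0.0006 -0.1338] -7.666166506511242
[[ 0.1647 -0.7903]
 [ 1.0436 -0.5316]
 [ 0.6595  0.3298]
 [ 0.2358  0.2463]
 [-1.4655 -0.0989]
 [-0.7522 -1.2378]
 [ 0.361  -0.3872]
 [ 0.197  -1.2533]]
in press [np.float64(0.002175634342652762), np.float64(0.02042885692151928)]
gfl [0.4846 0.0484 0.052 ] [307.0872 249.5972] [265.2763 203.4326]
knob [ 0.4351 -0.0824  0.048 ] [351.0681 265.7143] [264.4345 243.167 ]
hinge [ 0.6352 -0.0313  0.071 ] [333.0585 198.5137] [340.1955 196.4505]
1.4 [ 0.6053 -0.0274  0.287 ] [333.5466 199.1532] [328.036  103.3777]
1.45 [ 0.616  -0.0288  0.2883] [334.0381 194.8116] [333.3013 102.118 ]
1.5 [ 0.6268 -0.0302  0.2889] [334.5264 190.4839] [338.5486 101.1417]
1.55 [ 0.6377 -0.0316  0.2891] [335.0094 186.1873] [343.7586 100.4493]
1.6 [ 0.6485 -0.0329  0.2887] [335.4854 181.939 ] [348.9127 100.0396]
1.65 [ 0.6592 -0.0343  0.2878] [335.9524 177.7553] [353.9928  99.9103]
1.7 [ 0.67   -0.0357  0.2863] [336.4087 173.6524] [358.9817 100.0579]
```

Press fit: centre about (0.543, -0.019), yaw about -7.4°. The mould top is at about +20 mm, which is consistent with the text, and the bar angle is about 1.47. Next I'll work out the first move.

```bash
cat >> h.py <<'E'
PP=[.543,-.019,-.129]
def where():
    o=bot.get_obs();p=o["eef_pos"];c,s=np.cos(PP[2]),np.sin(PP[2]);d=p[:2]-PP[:2]
    return np.array([c*d[0]+s*d[1],-s*d[0]+c*d[1],p[2]]),o
def togo(v):
    o=bot.get_obs();M=R.from_quat(o["tool_rot"]).as_matrix()
    y=M[:,1];dy=np.array([-np.sin(PP[2]),np.cos(PP[2]),0])
    ang=np.arctan2(y[0]*dy[1]-y[1]*dy[0],y@dy)
    print("units",M.T@(P2W(PP,v)-o["eef_pos"]),"turn units",-np.degrees(ang)/120)
E
python3 - <<'E'
from h import *
togo((0,.145,.19))
E
```

```text
units [-0.50117068 -0.21738378  0.04132045] turn units -0.07916654873206416
```

```bash
python3 -m inch '[[-0.501,-0.217,0.02,-0.079,1],[-0.501,-0.217,0.02,-0.079,1],[-0.501,-0.217,0.02,-0.079,1],[-0.501,-0.217,0.02,-0.079,1],[-0.501,-0.217,0.02,-0.079,1],[-0.501,-0.217,0.02,-0.079,1],[-0.501,-0.217,0.041,-0.079,1],[-0.501,-0.217,0.041,-0.079,1],[-0.501,-0.217,0.041,-0.079,1],[-0.501,-0.217,0.041,-0.079,1]]'; python3 - <<'E'
from h import *
im=bot.camera("side");cv2.imwrite("pics/c1.png",im[:,:,::-1])
togo((0,.135,.05)); print(where()[0])
E
```

```text
clock: 2.75
eef_pos: [0.5634, 0.1224, 0.1887]
tool_rot: [0.067, 0.998, -0.0, -0.001]
ft_force: [-0.4, 0.3, 0.3]
grip_width: -0.0002
units [ 0.00027255 -0.00903815  0.13922691] turn units -0.0016328690973051788
[0.00055347 0.14408554 0.189223  ]
```

View pics/c1.png

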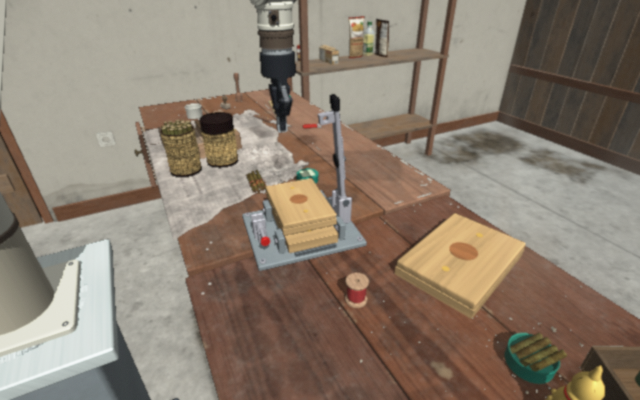

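The gripper is shut, with its tip at about (282,128), left of the press and clear of it. I'll descend and creep toward the left end face.

```bash
python3 -m inch '[[0,0,0.06,-0.001,1],[0,0,0.11,-0.001,1],[0,0,0.137,-0.001,1],[0,-0.006,0.137,-0.001,1],[0,-0.012,0.137,-0.001,1]]'; python3 - <<'E'
from h import *
im=bot.camera("side");cv2.imwrite("pics/c2.png",cv2.resize(im[120:280,200:400,::-1],None,fx=3,fy=3))
w,o=where();print(w,o["ft_force"]); print(proj("side",o["eef_pos"]))
E
```

```text
clock: 3.42
eef_pos: [0.5607, 0.1139, 0.055]
tool_rot: [0.063, 0.998, 0.0, 0.001]
ft_force: [1.5, 0.0, -0.0]
grip_width: -0.0
[0.00094684 0.13318531 0.05543005] [-0.17865406 -1.18578696  0.62390301]
[285.39967283 182.16652334]
```

View pics/c2.png

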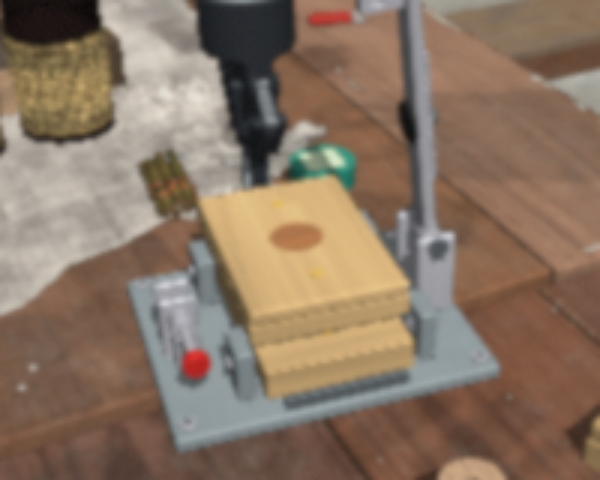

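The finger stands just behind the left end face at about (260,180) in the crop, and nothing has been touched. I'll creep on.

```bash
python3 -m inch '[[0,-0.0025,0.001,0,1],[0,-0.005,0.001,0,1],[0,-0.0075,0.001,0,1],[0,-0.01,0.001,0,1],[0,-0.0125,0.001,0,1],[0,-0.015,0.001,0,1]]'; python3 -m inch '[[0,-0.0025,0,0,1],[0,-0.005,0,0,1]]';python3 - <<'E'
from h import *
w,o=where();print(w,o["ft_force"])
E
```

```text
clock: 4.22
eef_pos: [0.5584, 0.0989, 0.0525]
tool_rot: [0.063, 0.998, 0.001, 0.0]
ft_force: [0.4, 3.6, 0.2]
grip_width: 0.0
clock: 4.47
eef_pos: [0.5577, 0.0936, 0.0525]
tool_rot: [0.063, 0.998, 0.0, 0.0]
ft_force: [1.2, 3.1, 1.1]
grip_width: -0.0001
[7.29708265e-05 1.13579410e-01 5.24521581e-02] [1.21830178 3.08510185 1.06843383]
```

```bash
python3 -m inch '[[0,-0.0025,0,0,1],[0,-0.005,0,0,1]]';python3 -m inch '[[0,-0.0025,0,0,1],[0,-0.004,0,0,1]]'
```

```text
clock: 4.72
eef_pos: [0.557, 0.0884, 0.0524]
tool_rot: [0.064, 0.998, 0.0, 0.0]
ft_force: [-0.4, 3.9, 1.0]
grip_width: 0.0001
clock: 4.97
eef_pos: [0.5558, 0.0834, 0.0518]
tool_rot: [0.064, 0.998, -0.001, -0.001]
ft_force: [-0.2, 0.1, 1.1]
grip_width: 0.0001
```

```bash
python3 -m inch '[[0,-0.0015,0,0,1]]'
```

```text
clock: 5.1
eef_pos: [0.5558, 0.0824, 0.052]
tool_rot: [0.064, 0.998, -0.0, -0.0]
ft_force: [-0.4, 1.5, 0.3]
grip_width: 0.0
```

```bash
python3 -m inch '[[0,-0.0015,0,0,1]]'
```

```text
clock: 5.22
eef_pos: [0.5557, 0.0816, 0.0521]
tool_rot: [0.064, 0.998, 0.0, -0.0]
ft_force: [0.2, 2.4, 0.1]
grip_width: -0.0001
```

```bash
python3 -m inch '[[0,-0.0015,0,0,1]]'; python3 - <<'E'
from h import *
w,o=where();print(w,o["ft_force"])
E
```

```text
clock: 5.35
eef_pos: [0.5557, 0.0814, 0.0522]
tool_rot: [0.063, 0.998, 0.001, -0.0]
ft_force: [-0.4, 6.7, -1.4]
grip_width: -0.0
[-0.00026967  0.10116337  0.05224947] [-0.38275506  6.74774813 -1.43923526]
```

Resistance rose to 6.7 N at a mould position of about +2.7 mm, so it has probably dropped. I'll back off and look.

```bash
python3 -m inch '[[0,0.006,0,0,1],[0,0.012,0,0,1],[0,0.012,-0.03,0,1]]'; python3 - <<'E'
from h import *
im=bot.camera("side");cv2.imwrite("pics/c3.png",cv2.resize(im[150:280,220:380,::-1],None,fx=4,fy=4,interpolation=cv2.INTER_CUBIC))
im=bot.camera("top");cv2.imwrite("pics/c3t.png",cv2.resize(im[180:285,280:380,::-1],None,fx=5.7,fy=5.7,interpolation=cv2.INTER_CUBIC))
w,o=where();print(w,o["ft_force"])
E
```

```text
clock: 5.72
eef_pos: [0.5551, 0.092, 0.0802]
tool_rot: [0.063, 0.998, -0.001, -0.003]
ft_force: [-0.5, -0.2, -0.6]
grip_width: -0.0
[0.0022774  0.11277728 0.08522703] [ 0.57759053 -0.67169167  1.03355865]
```

View pics/c3.png

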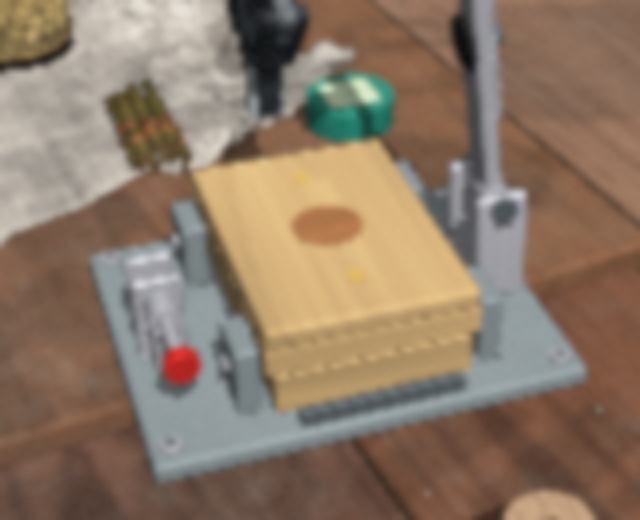

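View pics/c3t.png

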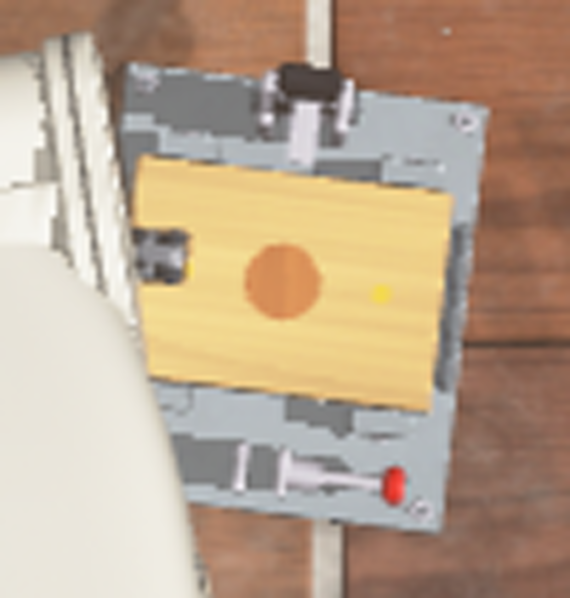

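The mould top has dropped: its ends are flush with the lower half and the gap has closed. Now I'll press the left end, then the right.

```bash
python3 -m inch '[[0.001,-0.02,-0.008,0,1],[0.001,-0.045,-0.008,0,1],[0.001,-0.045,0.002,0,1],[0.001,-0.045,0.008,0,1],[0.001,-0.045,0.012,0,1]]';python3 - <<'E'
from h import *
w,o=where();print(w,o["ft_force"])
E
```

```text
clock: 6.45
eef_pos: [0.55, 0.0477, 0.0693]
tool_rot: [0.063, 0.998, -0.0, -0.001]
ft_force: [-0.6, 0.9, 0.2]
grip_width: 0.0001
[-0.00161479  0.06707979  0.06925029] [-0.59751831  0.86645297  0.2408391 ]
```

```bash
python3 -m inch '[[0,0,0.002,0,1],[0,0,0.004,0,1]]';python3 -m inch '[[0,0,0.0015,0,1],[0,0,0.003,0,1]]'
```

```text
clock: 6.7
eef_pos: [0.5508, 0.0479, 0.0662]
tool_rot: [0.063, 0.998, 0.0, 0.0]
ft_force: [-0.3, 0.2, 1.4]
grip_width: -0.0005
clock: 6.95
eef_pos: [0.5513, 0.0481, 0.0647]
tool_rot: [0.063, 0.998, 0.001, 0.001]
ft_force: [-2.5, 0.9, 8.9]
grip_width: 0.0
```

```bash
python3 -m inch '[[0,0,0.0015,0,1],[0,0,0.003,0,1]]';python3 -m inch '[[0,0,0.001,0,1],[0,0,0.002,0,1]]'
```

```text
clock: 7.2
eef_pos: [0.5518, 0.0484, 0.063]
tool_rot: [0.063, 0.998, 0.001, 0.002]
ft_force: [-5.5, 2.3, 18.3]
grip_width: 0.0001
clock: 7.45
eef_pos: [0.5521, 0.0483, 0.0623]
tool_rot: [0.063, 0.998, 0.001, 0.002]
ft_force: [-7.9, 1.6, 25.2]
grip_width: 0.0002
```

```bash
python3 -m inch '[[0,0,0.001,0,1],[0,0,0.002,0,1],[0,0,0.002,0,1]]';python3 -m inch '[[0,0,0.001,0,1],[0,0,0.001,0,1]]'
```

```text
clock: 7.82
eef_pos: [0.5521, 0.0483, 0.0623]
tool_rot: [0.063, 0.998, 0.001, 0.003]
ft_force: [-9.9, 2.0, 31.7]
grip_width: -0.0002
clock: 8.07
eef_pos: [0.5522, 0.0483, 0.0622]
tool_rot: [0.063, 0.998, 0.001, 0.003]
ft_force: [-11.2, 0.2, 36.4]
grip_width: -0.0001
```

The left end stops hard at 62.2 mm under 36 N. Now the right end.

```bash
python3 -m inch '[[0.002,0,-0.02,0,1],[0.002,-0.03,-0.035,0,1],[0.002,-0.09,-0.035,0,1],[0.002,-0.13,-0.03,0,1],[0.002,-0.13,-0.018,0,1],[0.002,-0.13,-0.015,0,1]]';python3 - <<'E'
from h import *
w,o=where();print(w,o["ft_force"])
E
```

```text
clock: 8.82
eef_pos: [0.5314, -0.0809, 0.0693]
tool_rot: [0.064, 0.998, 0.0, -0.001]
ft_force: [0.3, 1.1, -0.3]
grip_width: -0.0001
[-0.00352391 -0.06285334  0.06931909] [ 0.25145196  1.06215646 -0.26484299]
```

```bash
python3 -m inch '[[0,0,0.002,0,1],[0,0,0.004,0,1]]';python3 -m inch '[[0,0,0.0015,0,1],[0,0,0.003,0,1]]';python3 -m inch '[[0,0,0.0015,0,1],[0,0,0.003,0,1]]'
```

```text
clock: 9.07
eef_pos: [0.5325, -0.0802, 0.0664]
tool_rot: [0.063, 0.998, 0.0, 0.0]
ft_force: [-0.1, -0.5, -0.0]
grip_width: -0.0001
clock: 9.32
eef_pos: [0.533, -0.0807, 0.0647]
tool_rot: [0.063, 0.998, 0.0, 0.001]
ft_force: [-2.8, 0.4, 9.0]
grip_width: 0.0004
clock: 9.57
eef_pos: [0.5336, -0.0815, 0.0623]
tool_rot: [0.063, 0.998, -0.001, 0.002]
ft_force: [-3.7, -0.2, 18.9]
grip_width: -0.0001
```

```bash
python3 -m inch '[[0,0,0.001,0,1],[0,0,0.002,0,1]]';python3 -m inch '[[0,0,0.001,0,1],[0,0,0.002,0,1],[0,0,0.002,0,1]]'
```

```text
clock: 9.82
eef_pos: [0.5336, -0.0815, 0.0622]
tool_rot: [0.063, 0.998, -0.001, 0.002]
ft_force: [-7.2, -0.5, 26.1]
grip_width: 0.0
clock: 10.2
eef_pos: [0.5336, -0.0815, 0.0621]
tool_rot: [0.063, 0.998, -0.001, 0.003]
ft_force: [-10.3, 0.3, 32.7]
grip_width: -0.0001
```

The right end is also solid at 62.1 mm. I'll re-feel the left end lightly, in case it rose while the right was pressed.

```bash
python3 -m inch '[[0,0,-0.02,0,1],[0,0.03,-0.035,0,1],[0,0.09,-0.035,0,1],[0,0.13,-0.025,0,1],[0,0.13,-0.012,0,1],[0,0.13,-0.009,0,1],[0,0.13,-0.008,0,1]]';python3 -m inch '[[0,0,0.002,0,1],[0,0,0.003,0,1]]';python3 -m inch '[[0,0,0.002,0,1],[0,0,0.003,0,1]]'
```

```text
clock: 11.08
eef_pos: [0.5488, 0.0485, 0.0651]
tool_rot: [0.064, 0.998, 0.002, 0.0]
ft_force: [-2.3, 5.4, 7.3]
grip_width: -0.0003
clock: 11.32
eef_pos: [0.5493, 0.0486, 0.0638]
tool_rot: [0.064, 0.998, 0.002, 0.001]
ft_force: [-4.3, 6.7, 15.4]
grip_width: -0.0001
clock: 11.58
eef_pos: [0.5497, 0.0477, 0.0619]
tool_rot: [0.064, 0.998, 0.001, 0.002]
ft_force: [-7.3, 3.6, 23.1]
grip_width: 0.0003
```

The left end had risen to about 65 mm, so it either lifted with the right press or doesn't latch. I'll press firmly, release, and feel it again.

```bash
python3 -m inch '[[0,0,0.002,0,1],[0,0,0.003,0,1],[0,0,0.003,0,1]]'; python3 -m inch '[[0,0,-0.015,0,1],[0,0,-0.015,0,1]]'; python3 -m inch '[[0,0,0.003,0,1],[0,0,0.006,0,1]]'; python3 -m inch '[[0,0,0.002,0,1],[0,0,0.004,0,1]]'; python3 - <<'E'
from h import *
im=bot.camera("side");cv2.imwrite("pics/d1.png",cv2.resize(im[150:280,220:380,::-1],None,fx=4,fy=4,interpolation=cv2.INTER_CUBIC))
E
```

```text
clock: 11.95
eef_pos: [0.5497, 0.0476, 0.0618]
tool_rot: [0.064, 0.998, 0.002, 0.003]
ft_force: [-12.9, 2.7, 36.3]
grip_width: -0.0001
clock: 12.2
eef_pos: [0.5496, 0.0466, 0.0716]
tool_rot: [0.064, 0.998, -0.0, 0.001]
ft_force: [-0.6, 0.4, -0.7]
grip_width: 0.0
clock: 12.45
eef_pos: [0.5478, 0.0473, 0.0628]
tool_rot: [0.064, 0.998, -0.0, -0.001]
ft_force: [0.7, 0.9, -0.0]
grip_width: 0.0
clock: 12.7
eef_pos: [0.5478, 0.0475, 0.0619]
tool_rot: [0.064, 0.998, -0.0, -0.001]
ft_force: [-9.7, -0.7, 26.8]
grip_width: -0.0
```

View pics/d1.png

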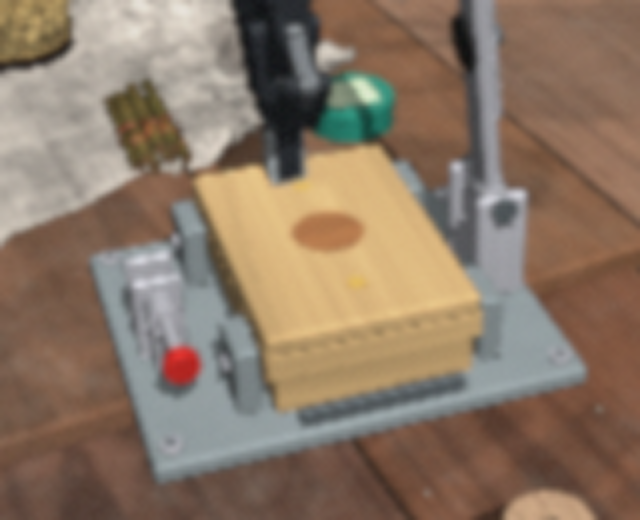

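After release the left stays down: no force until 62 mm. Next I'll feel the right gently.

```bash
python3 -m inch '[[0,0,-0.02,0,1],[0,-0.03,-0.03,0,1],[0,-0.09,-0.03,0,1],[0,-0.127,-0.025,0,1],[0,-0.127,-0.012,0,1],[0,-0.127,-0.009,0,1]]';python3 -m inch '[[0,0,0.002,0,1],[0,0,0.003,0,1]]';python3 -m inch '[[0,0,0.002,0,1],[0,0,0.003,0,1]]'
```

```text
clock: 13.5
eef_pos: [0.5313, -0.0777, 0.0675]
tool_rot: [0.064, 0.998, 0.0, -0.002]
ft_force: [-0.9, -0.1, 0.1]
grip_width: -0.0001
clock: 13.75
eef_pos: [0.5328, -0.0772, 0.0662]
tool_rot: [0.063, 0.998, 0.0, -0.0]
ft_force: [0.4, -0.3, 0.8]
grip_width: -0.0
clock: 14.0
eef_pos: [0.5327, -0.0779, 0.0634]
tool_rot: [0.063, 0.998, -0.0, 0.0]
ft_force: [0.5, -0.5, 0.1]
grip_width: -0.0004
```

```bash
python3 -m inch '[[0,0,0.002,0,1],[0,0,0.003,0,1]]';python3 -m inch '[[0,0,0.002,0,1],[0,0,0.002,0,1]]'; python3 - <<'E'
from h import *
im=bot.camera("side");cv2.imwrite("pics/d2.png",cv2.resize(im[150:280,220:380,::-1],None,fx=4,fy=4,interpolation=cv2.INTER_CUBIC))
E
```

```text
clock: 14.25
eef_pos: [0.5328, -0.0781, 0.062]
tool_rot: [0.064, 0.998, 0.0, 0.001]
ft_force: [-5.0, 0.9, 15.2]
grip_width: -0.0003
clock: 14.5
eef_pos: [0.5328, -0.0781, 0.0619]
tool_rot: [0.064, 0.998, 0.0, 0.001]
ft_force: [-7.6, 2.4, 21.5]
grip_width: 0.0
```

View pics/d2.png

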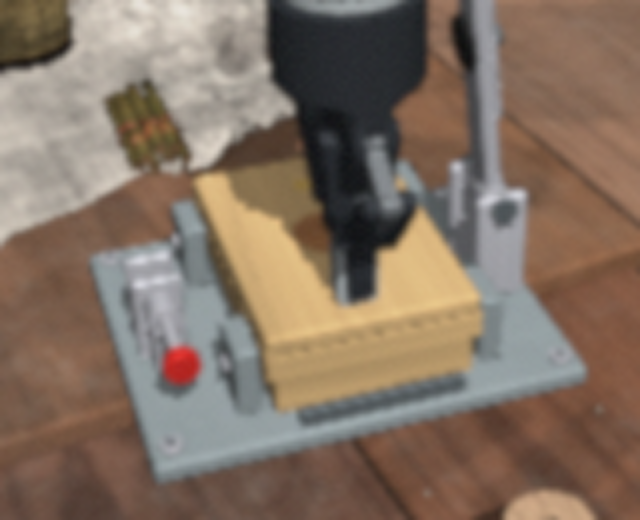

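The right is solid at 62 mm and had stayed down. One last light feel of the left before closing.

```bash
python3 -m inch '[[0,0,-0.02,0,1],[0,0.03,-0.03,0,1],[0,0.09,-0.03,0,1],[0,0.127,-0.025,0,1],[0,0.127,-0.012,0,1],[0,0.127,-0.006,0,1],[0,0.127,-0.004,0,1]]';python3 -m inch '[[0,0,0.002,0,1],[0,0,0.003,0,1]]'
```

```text
clock: 15.42
eef_pos: [0.5476, 0.0469, 0.062]
tool_rot: [0.064, 0.998, 0.0, -0.001]
ft_force: [-4.5, 0.6, 11.4]
grip_width: -0.0002
clock: 15.68
eef_pos: [0.5476, 0.0469, 0.0619]
tool_rot: [0.064, 0.998, 0.001, -0.0]
ft_force: [-10.4, 0.6, 22.6]
grip_width: -0.0002
```

Both ends are seated and solid. Now the clamp bar: I'll raise, go round on the left, get behind the bar, then push it forward.

```bash
python3 - <<'E'
from h import *
print(where()[0]); togo((0,.075,.26)); togo((.135,.075,.26)); togo((.135,0,.26))
E
```

```text
[-0.00388907  0.06598874  0.06192314]
units [-0.00369316  0.00923622 -0.19807025] turn units -2.9283460198943197e-05
units [-0.13869309  0.0092445  -0.1982034 ] turn units -2.9283460198943197e-05
units [-0.13869761 -0.06575545 -0.19828849] turn units -2.9283460198943197e-05
```

```bash
python3 -m inch '[[0,0.009,-0.06,0,1],[0,0.009,-0.12,0,1],[0,0.009,-0.18,0,1],[0,0.009,-0.202,0,1],[-0.05,0.009,-0.202,0,1],[-0.1,0.009,-0.202,0,1],[-0.139,0.009,-0.202,0,1],[-0.139,0.009,-0.202,0,1]]'; python3 - <<'E'
from h import *
print(where()[0])
im=bot.camera("side");cv2.imwrite("pics/e1.png",cv2.resize(im[0:280,200:450,::-1],None,fx=2,fy=2,interpolation=cv2.INTER_CUBIC))
im=bot.camera("top");cv2.imwrite("pics/e1t.png",cv2.resize(im[150:285,260:400,::-1],None,fx=4,fy=4,interpolation=cv2.INTER_CUBIC))
E
```

```text
clock: 16.68
eef_pos: [0.6893, 0.0367, 0.2576]
tool_rot: [0.065, 0.998, -0.0, -0.002]
ft_force: [-0.5, -0.1, -0.4]
grip_width: -0.0002
[0.13791394 0.07408024 0.25756192]
```

View pics/e1.png

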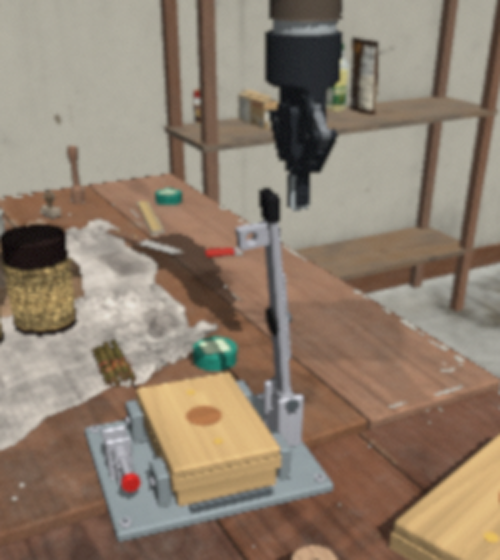

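View pics/e1t.png

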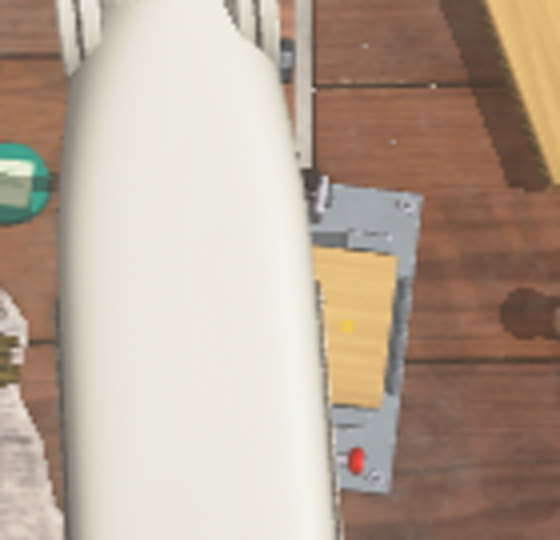

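The finger is behind the bar and to its left; the sleeve is at (270,205) and the fingertip at (297,205) in the crop. I'll slide right behind the bar.

```bash
python3 -m inch '[[0,-0.04,0,0,1],[0,-0.075,0,0,1],[0,-0.075,0,0,1]]'; python3 - <<'E'
from h import *
print(where()[0])
im=bot.camera("side");cv2.imwrite("pics/e2.png",cv2.resize(im[0:280,200:450,::-1],None,fx=2,fy=2,interpolation=cv2.INTER_CUBIC))
E
```

```text
clock: 17.15
eef_pos: [0.6766, -0.0383, 0.2633]
tool_rot: [0.066, 0.998, -0.0, 0.001]
ft_force: [1.2, 0.5, 0.3]
grip_width: -0.0002
[ 0.13497394 -0.00194539  0.26325489]
```

View pics/e2.png

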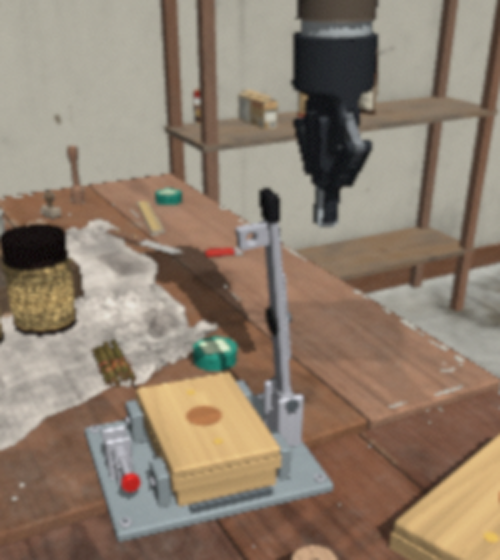

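```bash
python3 -m inch '[[0.02,0,0,0,1],[0.035,0,0,0,1],[0.042,0,0,0,1],[0.048,0,0,0,1],[0.054,0,0,0,1],[0.06,0,0,0,1]]';python3 -m inch '[[0.006,0,0,0,1],[0.012,0,0,0,1]]'; python3 - <<'E'
from h import *
print(where()[0])
im=bot.camera("side");cv2.imwrite("pics/e3.png",cv2.resize(im[0:280,200:450,::-1],None,fx=2,fy=2,interpolation=cv2.INTER_CUBIC))
E
```

```text
clock: 17.95
eef_pos: [0.6184, -0.0276, 0.2611]
tool_rot: [0.064, 0.998, -0.0, -0.0]
ft_force: [-0.1, 0.8, -0.0]
grip_width: 0.0
clock: 18.2
eef_pos: [0.6063, -0.0263, 0.2612]
tool_rot: [0.064, 0.998, -0.0, -0.0]
ft_force: [0.1, 0.4, 0.3]
grip_width: -0.0001
[0.06374891 0.00094435 0.26116034]
```

View pics/e3.png

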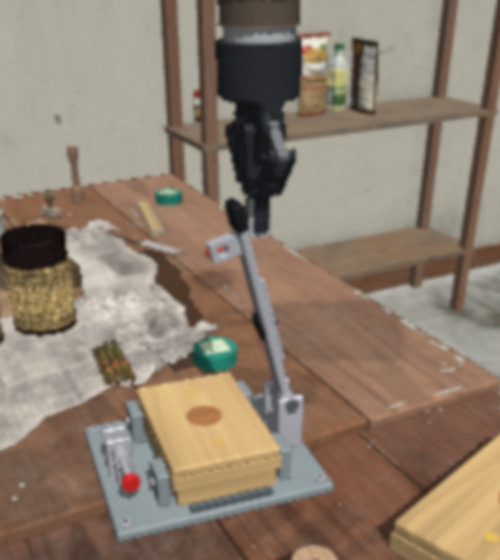

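The bar is tipping forward, now at about 1.3 rad and touching nothing. I'll wait and see whether it sinks shut.

```bash
python3 -m inch '[[0,0,-0.03,0,1],[0,0,-0.05,0,1],[0,0,-0.05,0,1],[0,0,-0.05,0,1],[0,0,-0.05,0,1],[0,0,-0.05,0,1],[0,0,-0.05,0,1],[0,0,-0.05,0,1]]'; python3 - <<'E'
from h import *
print(where()[0])
im=bot.camera("side");cv2.imwrite("pics/e4.png",cv2.resize(im[100:280,200:400,::-1],None,fx=3,fy=3,interpolation=cv2.INTER_CUBIC))
E
```

```text
clock: 19.25
eef_pos: [0.6067, -0.0262, 0.3112]
tool_rot: [0.064, 0.998, 0.0, -0.0]
ft_force: [0.2, -0.2, 0.1]
grip_width: 0.0
[0.06410235 0.00103199 0.31117721]
```

View pics/e4.png

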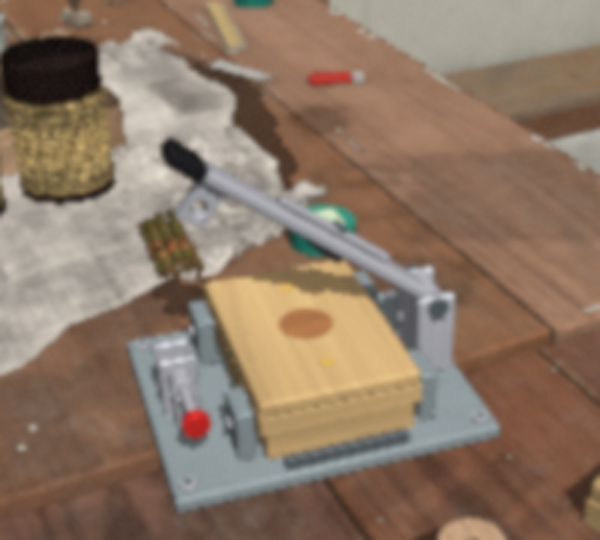

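The bar is sinking shut by itself. I'll move over its tip position meanwhile, staying high.

```bash
python3 -m inch '[[0.06,0,0,0,1],[0.12,0,0,0,1],[0.18,0,0,0,1],[0.185,0,0.05,0,1],[0.185,0,0.1,0,1],[0.185,0,0.13,0,1],[0.185,0,0.13,0,1]]'; python3 - <<'E'
from h import *
print(where()[0]); togo((-.122,0,.082))
im=bot.camera("side");cv2.imwrite("pics/e5.png",cv2.resize(im[100:280,200:400,::-1],None,fx=3,fy=3,interpolation=cv2.INTER_CUBIC))
E
```

```text
clock: 20.18
eef_pos: [0.4212, -0.0027, 0.1796]
tool_rot: [0.064, 0.998, -0.0, -0.002]
ft_force: [-0.4, -1.0, 0.5]
grip_width: -0.0006
[-0.1228542   0.00045903  0.17962116]
units [-0.00133118 -0.00040072  0.09761608] turn units 0.0008559405782451739
```

View pics/e5.png

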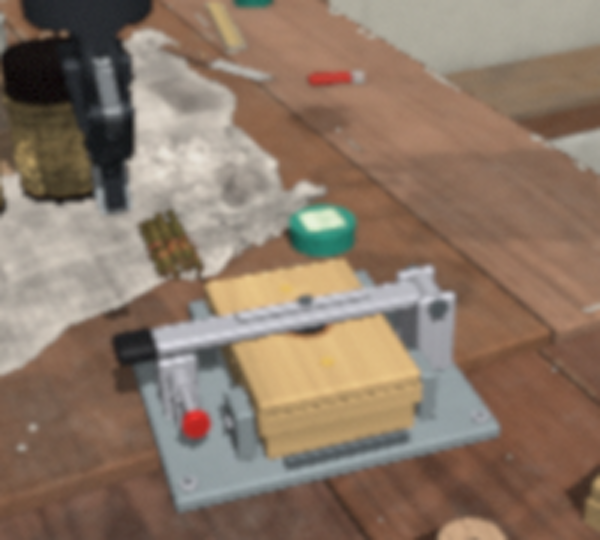

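The bar has closed: the sleeve is at (135,347) in the crop, level, with the tongue in the lug. I'll feel its height at the tip.

```bash
python3 -m inch '[[-0.001,0,0.05,0,1],[-0.001,0,0.09,0,1],[-0.001,0,0.096,0,1],[-0.001,0,0.099,0,1]]'; python3 -m inch '[[0,0,0.002,0,1],[0,0,0.004,0,1]]'; python3 -m inch '[[0,0,0.002,0,1],[0,0,0.003,0,1]]'
```

```text
clock: 20.72
eef_pos: [0.426, -0.0029, 0.0839]
tool_rot: [0.064, 0.998, 0.0, 0.001]
ft_force: [0.3, 0.1, 1.1]
grip_width: -0.0001
clock: 20.98
eef_pos: [0.4254, -0.0029, 0.0795]
tool_rot: [0.064, 0.998, 0.0, 0.001]
ft_force: [0.0, 0.7, 0.1]
grip_width: -0.0002
clock: 21.22
eef_pos: [0.4251, -0.0029, 0.0775]
tool_rot: [0.064, 0.998, 0.0, 0.001]
ft_force: [-6.9, -0.8, 22.8]
grip_width: -0.0002
```

The bar is solid at 78 mm under 23 N. Now to the pin knob.

```bash
python3 -m inch '[[0,0,-0.03,0,1],[0,-0.05,-0.045,0,1],[-0.01,-0.1,-0.045,0,1],[-0.022,-0.13,-0.045,0,1],[-0.022,-0.13,-0.03,0,1]]'; python3 - <<'E'
from h import *
w,o=where();print(w,o["ft_force"]); togo((-.098,-.115,.039))
for n in("side","top"):
    im=bot.camera(n);cv2.imwrite(f"pics/f1{n}.png",cv2.resize(im[170:290,220:400,::-1],None,fx=4,fy=4,interpolation=cv2.INTER_CUBIC))
    print(n,spots(n,"pin_knob")[:2])
E
```

```text
clock: 21.85
eef_pos: [0.4315, -0.1373, 0.1065]
tool_rot: [0.065, 0.998, -0.001, 0.002]
ft_force: [-0.0, 0.7, -0.2]
grip_width: 0.0001
[-0.09531157 -0.13163468  0.10654415] [-0.04414378  0.6548964  -0.20852298]
units [0.0030414  0.01670801 0.06751107] turn units -0.0009472276968401622
side [(array([307.2 , 175.32]), 0.7), (array([264.384, 242.32 ]), 0.61)]
top [(array([351.872, 265.12 ]), 0.52), (array([310.208, 224.   ]), 0.29)]
```

View pics/f1side.png

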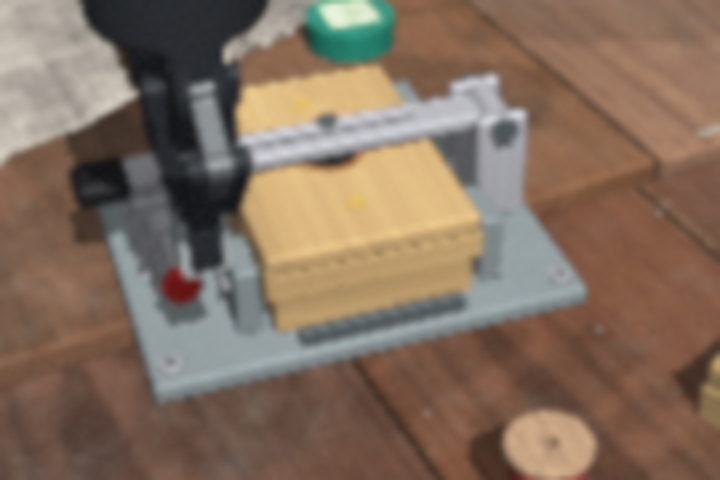

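View pics/f1top.png

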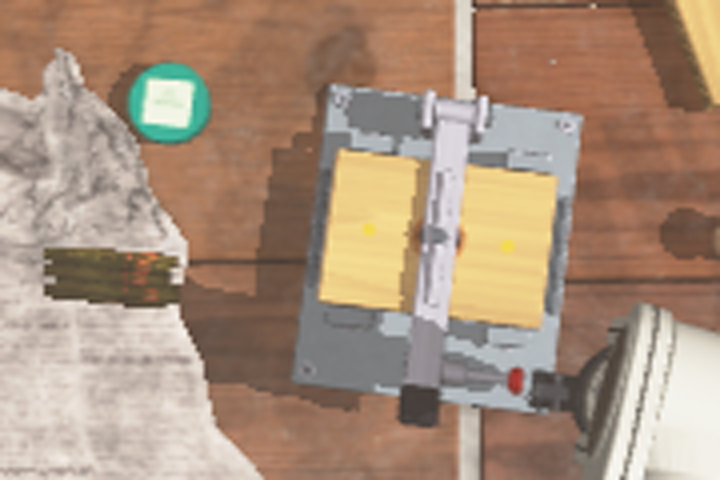

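The finger is poised right of the red knob, which shows at (182,285) in the side crop and (515,380) in the top crop. Both match the predicted position. I'll descend and push toward +y.

```bash
python3 -m inch '[[0.002,0,0.04,0,1],[0.002,0.005,0.067,0,1],[0.002,0.018,0.067,0,1],[0.002,0.03,0.067,0,1]]'; python3 -m inch '[[0,0.005,0,0,1],[0,0.01,0,0,1],[0,0.015,0,0,1]]'; python3 -m inch '[[0,0.005,0,0,1],[0,0.01,0,0,1]]'; python3 - <<'E'
from h import *
w,o=where();print(w,o["ft_force"])
E
```

```text
clock: 22.55
eef_pos: [0.4324, -0.1036, 0.0394]
tool_rot: [0.063, 0.998, -0.0, 0.001]
ft_force: [0.1, 0.4, 0.1]
grip_width: -0.0
clock: 22.92
eef_pos: [0.4338, -0.0897, 0.0389]
tool_rot: [0.064, 0.998, -0.0, 0.001]
ft_force: [-0.4, -1.9, 1.9]
grip_width: -0.0002
clock: 23.18
eef_pos: [0.4349, -0.08, 0.0386]
tool_rot: [0.064, 0.998, -0.0, 0.0]
ft_force: [0.6, -2.4, 1.2]
grip_width: 0.0001
[-0.09931502 -0.07434923  0.03856223] [ 0.57077063 -2.41411517  1.16888281]
```

Friction is about 2 N, as expected. I'll continue toward home, expected at a TCP y of about -0.056.

```bash
python3 -m inch '[[0,0.005,0,0,1],[0,0.01,0,0,1],[0,0.014,0,0,1]]'; python3 -m inch '[[0,0.003,0,0,1],[0,0.005,0,0,1]]'; python3 -m inch '[[0,0.002,0,0,1],[0,0.002,0,0,1]]'
```

```text
clock: 23.55
eef_pos: [0.4366, -0.0656, 0.0383]
tool_rot: [0.064, 0.998, -0.0, 0.0]
ft_force: [1.5, -1.0, -0.0]
grip_width: -0.0001
clock: 23.8
eef_pos: [0.437, -0.0608, 0.0383]
tool_rot: [0.064, 0.998, -0.0, -0.0]
ft_force: [0.1, -2.2, 0.7]
grip_width: -0.0002
clock: 24.05
eef_pos: [0.4369, -0.0587, 0.0382]
tool_rot: [0.063, 0.998, 0.0, -0.0]
ft_force: [0.6, -0.9, -0.2]
grip_width: -0.0001
```

```bash
python3 - <<'E'
from h import *
w,o=where();print(w,o["ft_force"])
E
```

```text
[-0.10013431 -0.05298691  0.03816548] [ 0.62894727 -0.92467496 -0.15192192]
```

```bash
python3 -m inch '[[0,0.002,0,0,1],[0,0.004,0,0,1]]'; python3 -m inch '[[0,0.002,0,0,1],[0,0.002,0,0,1]]'
```

```text
clock: 24.3
eef_pos: [0.437, -0.0575, 0.0382]
tool_rot: [0.064, 0.998, -0.003, -0.001]
ft_force: [-1.5, -12.1, 0.8]
grip_width: 0.0
clock: 24.55
eef_pos: [0.437, -0.0575, 0.0383]
tool_rot: [0.065, 0.998, -0.005, -0.001]
ft_force: [-1.2, -15.1, 1.7]
grip_width: -0.0002
```

```bash
python3 -m inch '[[0,0.003,0,0,1],[0,0.004,0,0,1]]'; python3 -m inch '[[0,-0.02,0,0,1],[0,-0.06,0,0,1],[0,-0.08,-0.04,0,1],[0,-0.12,-0.1,0,1],[0,-0.17,-0.14,0,1],[0,-0.22,-0.14,0,1],[0,-0.22,-0.14,0,1]]'; python3 - <<'E'
from h import *
w,o=where();print(w,o["ft_force"])
for n in("side","top"):
    im=bot.camera(n);cv2.imwrite(f"pics/g1{n}.png",cv2.resize(im[170:290,220:400,::-1],None,fx=4,fy=4,interpolation=cv2.INTER_CUBIC))
    print(n,spots(n,"pin_knob")[:2])
w=P2W(PP,(-.098,-.042,.048));print(proj("side",w),proj("top",w))
E
```

```text
clock: 24.8
eef_pos: [0.437, -0.0572, 0.0384]
tool_rot: [0.066, 0.998, -0.01, -0.001]
ft_force: [-4.2, -28.7, 1.8]
grip_width: -0.0
clock: 25.68
eef_pos: [0.4104, -0.2704, 0.1791]
tool_rot: [0.066, 0.998, -0.0, 0.001]
ft_force: [-0.6, 1.2, -0.4]
grip_width: 0.0
[-0.09918869 -0.26635839  0.17911929] [-0.64535552  1.24824802 -0.37265859]
side [(array([260.288, 229.68 ]), 0.55)]
top [(array([339.072, 265.4  ]), 0.61)]
[261.15263018 233.03818415] [339.54460867 264.07687186]
```

View pics/g1side.png

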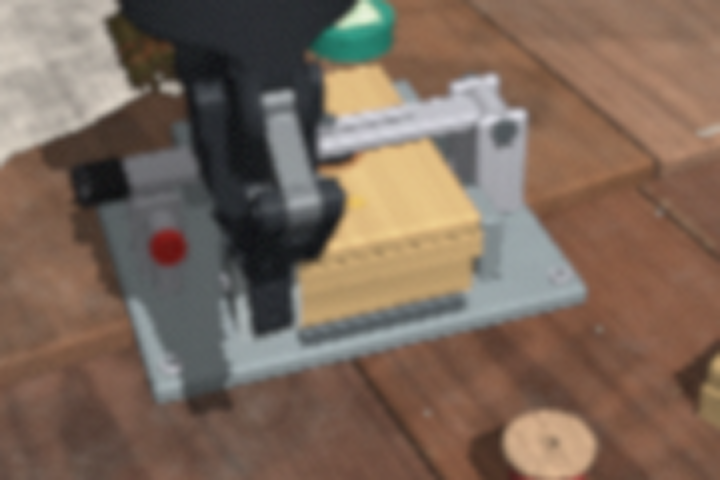

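View pics/g1top.png

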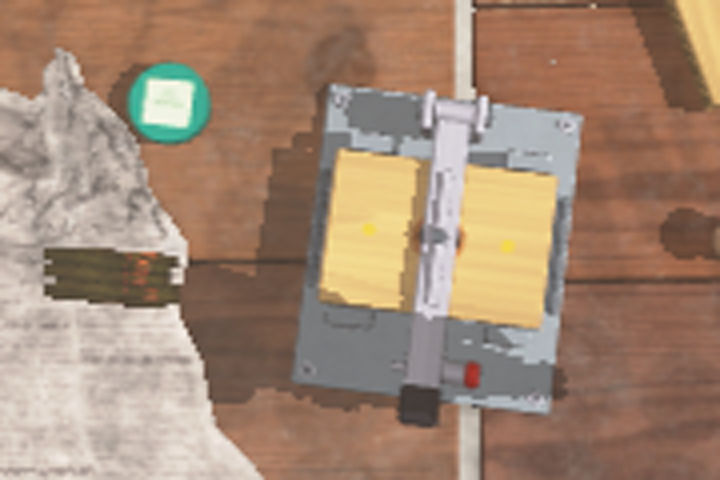

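The knob moved about 32.5 mm, and a travel of 31 to 34 mm is expected given the 0 to 3 mm start. It ended on a hard stop at 29 N. The pin nose shows left of the bar at (413,367), and the knob is at the predicted home pixel. The bar is level, and the tin and bundle haven't moved. I'll compare the spool with the first picture and hand in.

```bash
python3 - <<'E'
from h import *
im=bot.camera("top");a=cv2.imread("pics/a_top.png")[:,:,::-1]
for nm,(x0,y0,x1,y1) in dict(tin=(248,182,276,208),bundle=(228,230,268,248),spool=(394,218,420,240)).items():
    d=cv2.absdiff(np.ascontiguousarray(a[y0:y1,x0:x1]),np.ascontiguousarray(im[y0:y1,x0:x1]));print(nm,d.mean())
cv2.imwrite("pics/z.png",im[140:290,220:440,::-1])
E
```

```text
tin 14.635989010989011
bundle 17.144444444444446
spool 2.8263403263403264
```

View pics/z.png

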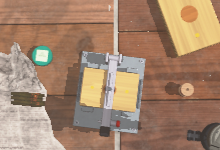

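```bash
python3 - <<'E'
from h import *
im=bot.camera("top")[:,:,::-1];a=cv2.imread("pics/a_top.png")
s=lambda m:cv2.resize(m[175:255,220:285],None,fx=6,fy=6,interpolation=cv2.INTER_NEAREST)
cv2.imwrite("pics/cmp.png",np.hstack([s(a),s(im)]))
E
```

```text
(no output)
```

View pics/cmp.png

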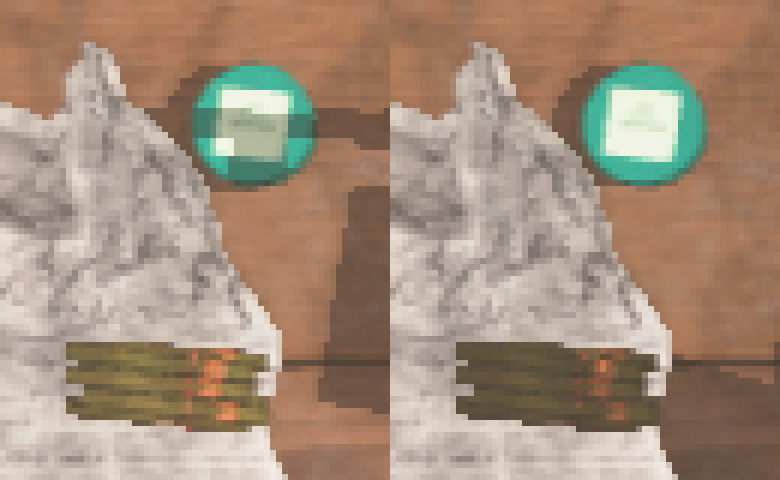

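The difference is only shadow; the tin and bundle are in exactly the same place. Handing in.

```bash
python3 - <<'E'
from workcell import bot
print(bot.job_done(), bot.get_obs()["clock"])
E
```

```text
the job is handed in; nothing more can be done
the job is handed in; nothing more can be done
```

The mould is closed, clamped and pinned, and I handed the job in after about 26 s; no verdict was reported.

- **Mould top:** I slid it to -y with about 3 to 4 N until it dropped over the dowels. The push peaked at 6.7 N when it stopped, slightly over the 6 N that can shift the lower half. I saw no sign that it moved.
- **Seating:** I pressed each end on its own. After the right press the left end had sprung up to about 65 mm, so I pressed it again. Final feels were solid at 62 mm on both ends, with over 20 N on each.
- **Clamp bar:** I tipped it from behind and it sank shut by itself. Its tip felt solid at 78 mm under 23 N, as it should when closed.
- **Locking pin:** I pushed it to a hard stop, peaking at 29 N. In the top view the knob moved about 32.5 mm, which fits full travel from a start of 0 to 3 mm. The stop came 4 to 5 mm beyond my estimate, which assumed a finger half-thickness of 14.5 mm, but the knob lies within 1.5 pixels of its predicted home position in the top picture. The side-view detection was about 3 pixels off, similar to its error before the push.
- **Other items:** In the top pictures the spool, tin and bundle are where they started. The first image comparison flagged the tin and bundle, but a close look showed only a change of shadow.

The gripper was well clear of everything when I handed in.

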